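# Sort battery packs and shut the charger

## Robot

A 7-joint arm with a two-finger parallel gripper is mounted at the origin on the work surface. World frame = base frame: x ahead of the robot, y to its left, z up, the work surface at z = 0. Lengths are in m, angles in rad, forces in N, time in s.
With the tool pointing down it reaches from about 0.425 to 1.025 m from the base axis. Payload 9.4 kg.
Tool frame: the origin (TCP) lies at the very end of the fingers, on their centre line; the grasp point (between the pads) lies 19 mm behind it; z points along the fingers, y is the line along which they close (so a half turn about z gives the same grasp; the last joint's range is limited). The gripper opens to 85 mm and grips with 20 to 120 N. Pads are 22 mm wide; open, the fingers measure 114 mm over their backs; the gripper's body (76 mm by 85 mm) begins 54 mm behind the grasp point. The pads swing forward as they close: fully open they stand 13 mm farther back than shut.
Start: joints at [-1.219, 0.599, -0.003, 1.599, 0.002, 0.943, -0.08], TCP at [0.301, 0.659, 0.231] pointing down, gripper open.
Joint ranges: [-2.57, 2.57], [-0.35, 1.97], [-1.29, 1.29], [0.11, 2.56], [-1.05, 4.19], [0.11, 1.86], [-2.63, 2.63]. Speed limits (rad/s): [2.22, 2.22, 3.01, 3.01, 3.14, 3.14, 3.14].

## Interface

Orientations are given as a unit quaternion [x, y, z, w].
In Python, from station import sense, get_image, hand_in gives the robot as it stands.
- The arm moves only by the shell command python3 -m crank 'ROWS' [FORCE]. ROWS is JSON, a list of rows, each a list of 3 entries, a list of its own where there are three numbers: the turn, a rotation vector about the tool's x, y, z in degrees, then the shift along the tool's x, y, z in m, then the finger opening in m, from 0 to 0.0854. In form: [[[rx, ry, rz], [dx, dy, dz], grip], ...]. A call has exactly 5 rows; each row shifts and turns the commanded pose from where the row before left it, along the tool's axes as they then stand; what a row does not reach is not made up. A row lasts 1/10 s, in which the tool goes at most 50 mm and 8.59 degrees, less where a joint would pass 70% of its speed; a pose out of reach is approached as far as the arm can. A call is refused whole if a number of a shift passes 0.05 or a number of a turn 8.59, either way. A call with a gripper value outside its range is refused whole. The fingers move at their own pace and stop on an object; FORCE is the grip in N (left out, the last holds). Time passes only in rows, so rows that do not move let the fingers close, or fill a call up. It gives the time, the measured TCP pose, the force, the opening and the grip force at its end, in the units of the state.
- sense(): the state, without advancing time (a new reading comes with each control period).
- get_image(name): name is "scene" or "top" or "wrist"; returns a dict with "pixels" (480x640x3 uint8, red, green, blue), "range_z" (480x640 float32, m along the optical axis (not along the pixel's ray), 0 where there is no reading), "intrinsics" (3x3 intrinsics, pixels), "rvec" (rotation vector, rad) and "tvec" (3), from world to camera coordinates, as OpenCV has them; the wrist camera has in their place "tool_from_camera" (4x4, takes a point from camera to tool coordinates, whose origin is the TCP and whose axes are the flange's). Camera axes: x right, y down, z forward; pixel columns grow to the right and rows downward; lengths in m; the calibration is good to about 2 mm. A picture is of the moment at which its call begins: read the wrist's pose just before it.
- hand_in(): hands the job in; it is judged then, once.
The state is a dict: "clock": time; "joint_positions": joint angles; "joint_vel": joint speeds; "tau": joint torques, N m; "tcp_pos": TCP position; "orientation": TCP orientation; "contact_force": force on the tool from outside, world axes, zero at the start; "wrist_torque": the same for the moment, N m; "finger_gap": finger opening in m; "finger_force": force on a finger pad.
Only numpy, scipy, OpenCV 4.12 (cv2) and the standard library are available. Lean on these libraries where they do the work, as an engineer would, in place of code of your own. Each camera call takes 0.05 s, during which the arm holds its last target. There are 200 camera calls.

## Task

Sort the three battery packs by colour by sliding them along the mat, without lifting them: the red one fully into the red tray, both blue ones fully into the blue charger. Then press the charger's cover down until it clicks and stays shut by itself, and leave the multimeter, circuit board and screwdriver where they are.

Things in the scene. Friction and masses are not known exactly. Their poses are not given: they have to be found in the camera images.
- pack_red: battery pack, a red brick 55 wide (x) x 95 long (y) x 32 mm high, about 0.3 kg, lying flat on the table; white label and black terminal strip on it; origin at the centre of its underside, y along its length
- pack_blue_1: battery pack, a blue brick 55 wide (x) x 95 long (y) x 32 mm high, about 0.3 kg, lying flat on the table; white label and black terminal strip on it; origin at the centre of its underside, y along its length
- pack_blue_2: battery pack, a blue brick 55 wide (x) x 95 long (y) x 32 mm high, about 0.3 kg, lying flat on the table; white label and black terminal strip on it; origin at the centre of its underside, y along its length
- red_tray: red tray fixed on the table to the packs' -y side; no raised floor, walls 30 mm high and 6 mm thick on three sides; inside 270 mm along its x and 120 mm along its y, the open mouth at y = +60 mm, the closed back at y = -60 mm; origin in the middle of the inside, on the table
- charger: blue charger, fixed, on the packs' +y side; no raised floor, walls 44 mm high; inside 270 mm along x, open mouth at y = -60 mm, back at y = +55 mm; white box 36 mm high behind it to y = 107; catch housings 48 mm high beside the mouth, |x| 155 to 178; origin in the middle of the inside, on the table. A pack (length along y) must lie wholly within y = -56 to +55 or the cover's lip lands on it
- cover (a joint): angle of the charger's clear cover (298 mm wide, 118 mm from hinge to free edge, 3 mm thick, blue bar and 24 mm deep lip along the free edge): 0 = shut, level; 1.45 = standing open, where a light spring holds it. The last 0.1 rad goes past two sprung catches (about 7 N at the free edge), which then hold it shut
- cover_edge (a point): middle of the cover's free edge, on its outer (upper when shut) face; 48 mm above the table when shut
- cover_hinge (a point): middle of the cover's hinge line, which runs along the charger's x at y = +58 mm, 44 mm above the table
- multimeter: bystander: yellow and black hand multimeter lying flat, 150 x 75 x 42 mm, origin at the centre of its underside, x along its length
- board: bystander: green circuit board 100 x 130 mm with heat sink 44 mm high, coil and capacitors, origin at the centre of its underside
- driver: bystander: screwdriver with orange handle lying flat along its x, handle to -x, about 200 mm long
Things that resemble listed ones, but are neither listed nor needed, are in the scene too. Leave any green or turquoise look-alike of the pack_blue_1 alone.

How it is judged:
By the outcome, as a careful person would: the job done as asked, in the order asked, and still so for the second after the job is handed in, with the robot touching nothing.
It also fails if it takes over 56 s, if anything falls off the work surface, if the arm or the gripper's body presses on something with over 40 N, if the wrist force passes 120 N, or if a joint passes its speed limit or range.

## Working session

There is one attempt and no reset: what is moved stays moved. The work goes in short steps, Python scripts to look and compute and a shell command to move; the robot and the scene stay as the last step left them, time stands still between calls to the robot, and variables do not carry over. Pictures are saved under pics/ and viewed, at most 10 in all, crops included, and the job is handed in when it is done.

```bash
mkdir -p pics; ls; python3 - <<'E'
from station import sense,get_image
import cv2,numpy as np
s=sense();print(s)
for n in("top","scene"):
    g=get_image(n);cv2.imwrite(f"pics/{n}0.png",g["pixels"][:,:,::-1])
    np.savez(f"{n}0.npz",**g);print(n,g["intrinsics"],g["rvec"],g["tvec"])
E
```

```text
pics
{'clock': 0.0, 'joint_positions': array([-1.2186772 ,  0.60012084, -0.00256791,  1.60014136,  0.00179173,
        0.94291418, -0.0798091 ]), 'joint_vel': array([-0.00191862, -0.00011353, -0.00163078,  0.00152471, -0.00216825,
       -0.00074382, -0.00100117]), 'tau': array([-1.15395342e-03, -7.76458168e+01,  1.56464204e+00, -2.58021855e+01,
        1.23026990e-02,  8.78079096e-03, -7.58314318e-07]), 'tcp_pos': array([0.30125162, 0.65891638, 0.2304156 ]), 'orientation': array([ 2.12738764e-01,  9.77108793e-01, -7.83441096e-04, -1.07012319e-04]), 'contact_force': array([0.06288543, 0.15404361, 0.41847343]), 'wrist_torque': array([-0.02220122,  0.03383182, -0.03390384]), 'finger_force': 0.0, 'finger_gap': 0.08546222268856492}
top [[552.88025095   0.         326.10812277]
 [  0.         552.88025095 243.24389491]
 [  0.           0.           1.        ]] [ 2.16566133 -2.10397197  0.17361663] [-0.01374468  0.5496751   1.29442777]
scene [[493.61319368   0.         316.15605042]
 [  0.         493.61319368 241.14511041]
 [  0.           0.           1.        ]] [ 0.82214113  2.32247837 -1.29622128] [ 0.40583394 -0.10650558  1.68087922]
```

View pics/top0.png

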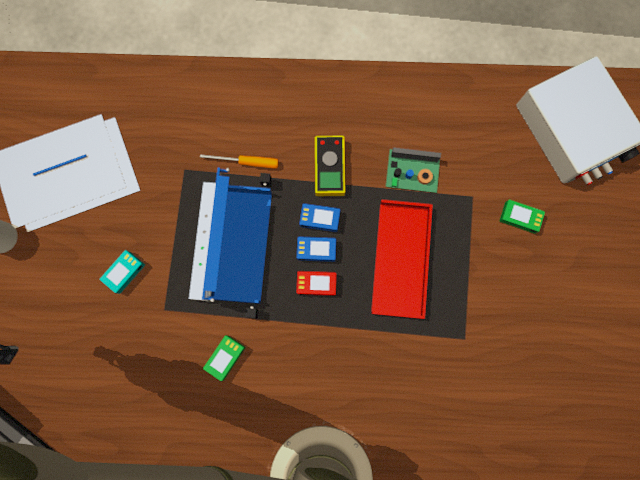

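View pics/scene0.png

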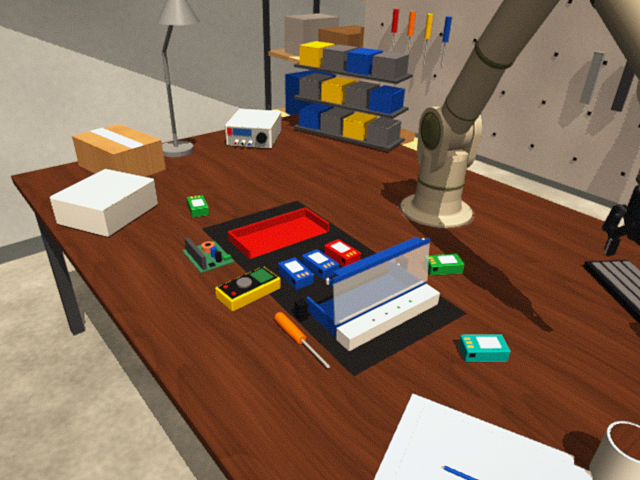

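The top view shows the red pack at px (317,283), the blue packs at (317,249) and (320,217), the charger at about (240,245) with its mouth facing right, and the tray at (402,260). The scene view confirms the cover is standing open and the packs lie in a row between charger and tray.

```bash
cat > h.py <<'E'
import cv2,numpy as np
from scipy.spatial.transform import Rotation as R
def cloud(g):
    z=g["range_z"];K=g["intrinsics"];v,u=np.indices(z.shape)
    c=np.stack([(u-K[0,2])/K[0,0]*z,(v-K[1,2])/K[1,1]*z,z],-1)
    M=R.from_rotvec(np.ravel(g["rvec"])).as_matrix()
    w=(c-np.ravel(g["tvec"]))@M; w[z==0]=np.nan
    return w
def mask(g,col):
    h=cv2.cvtColor(np.ascontiguousarray(g["pixels"]),cv2.COLOR_RGB2HSV).astype(int);H,S,V=h[...,0],h[...,1],h[...,2]
    m=((H<6)|(H>174)) if col=="red" else (H>100)&(H<118)
    return (m&(S>150)&(V>70)).astype(np.uint8)
def blobs(g,col,box=(.3,1.0,-.5,.5),amin=150):
    w=cloud(g);n,l,st,_=cv2.connectedComponentsWithStats(mask(g,col),connectivity=4)
    for i in range(1,n):
        if st[i,4]<amin: continue
        p=w[l==i];p=p[~np.isnan(p[:,0])]
        if len(p)<50: continue
        c=np.median(p,0)
        if box[0]<c[0]<box[1] and box[2]<c[1]<box[3]: yield st[i],p
E
python3 - <<'E'
from h import *
np.set_printoptions(precision=4,suppress=True)
for n in("top","scene"):
    g=np.load(n+"0.npz")
    for col in("red","blue"):
        for st,p in blobs(g,col):
            zt=np.percentile(p[:,2],90)
            q=p[abs(p[:,2]-zt)<.008] if st[4]<1500 else p
            r=cv2.minAreaRect(q[:,:2].astype(np.float32)*1000)
            print(n,col,st,"z10/50/90",np.percentile(p[:,2],[10,50,90]),"rect",np.round(r[0],1),np.round(r[1],1),round(r[2],2))
    w=cloud(g)
    if n=="top":
        for nm,uv in dict(mat=(285,260),trayfloor=(402,260),chfloor=(245,245),table=(450,380)).items(): print(nm,w[uv[1],uv[0]])
        # sections through tray & charger along image row/col
        for v in(230,260,285): print(v,[(u,*np.round(w[v,u,1:]*1000).astype(int)) for u in list(range(190,282,4))+list(range(366,440,3)) if w[v,u,2]==w[v,u,2]])
E
```

```text
top red [ 371  199   62  120 6221] z10/50/90 [-0.001   0.0031  0.0227] rect [ 526.7 -187.9] [134.7 293.3] 86.19
top red [296 271  41  25 563] z10/50/90 [0.0257 0.032  0.0354] rect [454.4  22.8] [94.4 55.5] 89.7
top blue [ 202  168   70  135 6683] z10/50/90 [-0.0009  0.0037  0.1606] rect [564.1 214.7] [324.4 146.5] 1.5
top blue [299 203  41  28 523] z10/50/90 [0.0251 0.0317 0.0354] rect [618.6  19.7] [93.7 55. ] 83.17
top blue [296 237  40  24 521] z10/50/90 [0.0275 0.0319 0.0356] rect [539.   26.1] [93.7 55.3] 89.61
mat [0.5113 0.1032 0.0052]
trayfloor [ 0.5197 -0.1873  0.0054]
chfloor [0.5467 0.2049 0.002 ]
table [ 0.2324 -0.3054  0.0003]
230 [(190, np.int64(346), np.int64(-1)), (194, np.int64(334), np.int64(4)), (198, np.int64(316), np.int64(38)), (202, np.int64(308), np.int64(30)), (206, np.int64(297), np.int64(38)), (210, np.int64(260), np.int64(162)), (214, np.int64(251), np.int64(162)), (218, np.int64(242), np.int64(161)), (222, np.int64(234), np.int64(159)), (226, np.int64(255), np.int64(-1)), (230, np.int64(245), np.int64(2)), (234, np.int64(233), np.int64(10)), (238, np.int6
[... 4465 characters left out ...]
p.int64(-1)), (420, np.int64(-233), np.int64(-1)), (423, np.int64(-238), np.int64(12)), (426, np.int64(-243), np.int64(28)), (429, np.int64(-256), np.int64(-2)), (432, np.int64(-262), np.int64(2)), (435, np.int64(-269), np.int64(5)), (438, np.int64(-277), np.int64(1))]
scene red [ 227  207  103   52 2942] z10/50/90 [-0.001   0.0021  0.0248] rect [ 501.9 -207.8] [190.6 324.7] 85.92
scene red [324 239  37  27 459] z10/50/90 [0.002  0.0246 0.0319] rect [459.   28.5] [97.  61.7] 87.31
scene blue [ 278  238  152   52 2098] z10/50/90 [0.008  0.0331 0.1603] rect [431.6 133.6] [349.8 478.2] 78.29
scene blue [306 282 119  54 763] z10/50/90 [0.0008 0.0256 0.0421] rect [573.6 267.3] [116.5 303.7] 63.42
```

```bash
for i in 1 2 3; do :; done
python3 -m crank '[[[0,0,0],[-0.0249,-0.0298,0],0.02],[[0,0,0],[-0.0249,-0.0298,0],0.02],[[0,0,0],[-0.0249,-0.0298,0],0.02],[[0,0,0],[-0.0249,-0.0298,0],0.02],[[0,0,0],[-0.0249,-0.0298,0],0.02]]' 30
python3 -m crank '[[[0,0,0],[-0.0249,-0.0298,0],0.02],[[0,0,0],[-0.0249,-0.0298,0],0.02],[[0,0,0],[-0.0249,-0.0298,0],0.02],[[0,0,0],[-0.0249,-0.0298,0],0.02],[[0,0,0],[-0.0249,-0.0298,0],0.02]]'
python3 -m crank '[[[0,0,0],[-0.0249,-0.0298,0],0.02],[[0,0,0],[-0.0249,-0.0298,0],0.02],[[0,0,0],[-0.0249,-0.0298,0],0.02],[[0,0,0],[-0.0249,-0.0298,0],0.02],[[0,0,0],[-0.0249,-0.0298,0],0.02]]'
python3 - <<'E'
from h import *
np.set_printoptions(precision=1,suppress=True)
g=np.load("top0.npz");w=cloud(g);b=mask(g,"blue")>0;r=mask(g,"red")>0
W=w.reshape(-1,3)*1000
def rect(m,n):
    p=W[m.ravel()&np.isfinite(W[:,0])];q=cv2.minAreaRect(p[:,:2].astype(np.float32));print(n,len(p),np.array(q[0]),np.array(q[1]),round(q[2],1),"z",np.median(p[:,2]))
X,Y,Z=[w[...,i]*1000 for i in range(3)]
rect(b&(Z>140)&(Z<175),"bar")
hs=cv2.cvtColor(g["pixels"],cv2.COLOR_RGB2HSV)
wh=(hs[...,1]<60)&(hs[...,2]>150)
rect(wh&(abs(X-560)<170)&(Y>255)&(Y<345)&(Z>22)&(Z<50),"whitebox")
rect(r&(Z>18)&(abs(X-527)<160)&(Y<-100),"traywalls")
rect(r&(abs(Z)<12)&(abs(X-527)<160)&(Y<-100),"trayfloor")
rect(b&(abs(Z)<12)&(abs(X-560)<170)&(Y>120)&(Y<235),"chfloor front")
k=(hs[...,2]<45)&(Z>40)&(Z<56)&(abs(X-560)<220)&(Y>90)&(Y<200)
rect(k&(X>560),"catch+");rect(k&(X<560),"catch-")
# charger mouth edge: per row last blue floor pixel
e=[];t=[]
for v in range(190,300):
    u=[u for u in range(230,285) if b[v,u] and abs(Z[v,u])<12]
    if u: e.append((X[v,u[-1]],Y[v,u[-1]]))
e=np.array(e);print("mouth fit",np.polyfit(e[:,0]-550,e[:,1],1))
for v in range(212,308):
    u=[u for u in range(360,420) if r[v,u] and abs(Z[v,u])<12]
    if u: t.append((X[v,u[0]],Y[v,u[0]]))
t=np.array(t);print("tray mouth",np.polyfit(t[:,0]-527,t[:,1],1))
E
```

```text
clock: 0.6
tcp_pos: [0.3528, 0.4703, 0.231]
orientation: [0.213, 0.977, -0.0, -0.0]
contact_force: [0.0, -0.5, 0.3]
finger_gap: 0.02
finger_force: 0.0
clock: 1.1
tcp_pos: [0.4041, 0.2832, 0.2312]
orientation: [0.213, 0.977, -0.0, -0.0]
contact_force: [1.6, 0.5, 0.9]
finger_gap: 0.0202
finger_force: 0.0
clock: 1.6
tcp_pos: [0.4554, 0.0959, 0.2313]
orientation: [0.213, 0.977, -0.0, -0.0]
contact_force: [0.1, 0.2, 0.2]
finger_gap: 0.0203
finger_force: 0.0
bar 1542 [548.6 246.2] [ 29.5 296. ] 86.9 z 160.08857480531245
whitebox 1438 [551.3 304.4] [ 32.4 290.1] 87.0 z 36.209433325693695
traywalls 684 [ 521.9 -186.5] [126.6 283.4] 86.1 z 29.524005467312065
trayfloor 5431 [ 517.5 -328.1] [415.5 293.1] 86.2 z 2.5184541623460626
chfloor front 3521 [556.  196.3] [ 89.9 286.9] 87.0 z 2.2986960082898014
catch+ 15 [707.1 158. ] [23.3 19.5] 87.3 z 45.5801316037726
catch- 14 [376.6 175.5] [18.8 24.2] 3.4 z 46.007905292501164
mouth fit [ -0.  154.7]
tray mouth [  -0.1 -121.8]
```

```bash
python3 -m crank '[[[0,0,6.54],[0,0,0.022],0.02],[[0,0,6.54],[0,0,0.022],0.02],[[0,0,6.54],[0,0,0.022],0.02],[[0,0,6.54],[0,0,0.022],0.02],[[0,0,6.54],[0,0,0.022],0.02]]'
python3 -m crank '[[[0,0,6.54],[0,0,0.022],0.02],[[0,0,6.54],[0,0,0.022],0.02],[[0,0,6.54],[0,0,0.022],0.02],[[0,0,6.54],[0,0,0.022],0.02],[[0,0,6.54],[0,0,0.022],0.02]]'
python3 - <<'E'
from station import *
from h import *
s=sense();print(s["tcp_pos"],R.from_quat(s["orientation"]).as_matrix().round(3))
g=get_image("scene");cv2.imwrite("pics/s1.png",cv2.resize(g["pixels"][200:330,200:440,::-1],(800,433)))
E
```

```text
clock: 2.1
tcp_pos: [0.4553, 0.0974, 0.1204]
orientation: [0.481, 0.877, -0.0, 0.0]
contact_force: [0.2, 0.9, -0.3]
finger_gap: 0.0198
finger_force: 0.0
clock: 2.6
tcp_pos: [0.4553, 0.0976, 0.0103]
orientation: [0.708, 0.706, -0.0, 0.0]
contact_force: [-0.0, 0.6, -0.1]
finger_gap: 0.0199
finger_force: 0.0
[0.45527417 0.09756607 0.0102563 ] [[ 0.004  1.    -0.   ]
 [ 1.    -0.004 -0.   ]
 [-0.    -0.    -1.   ]]
```

View pics/s1.png

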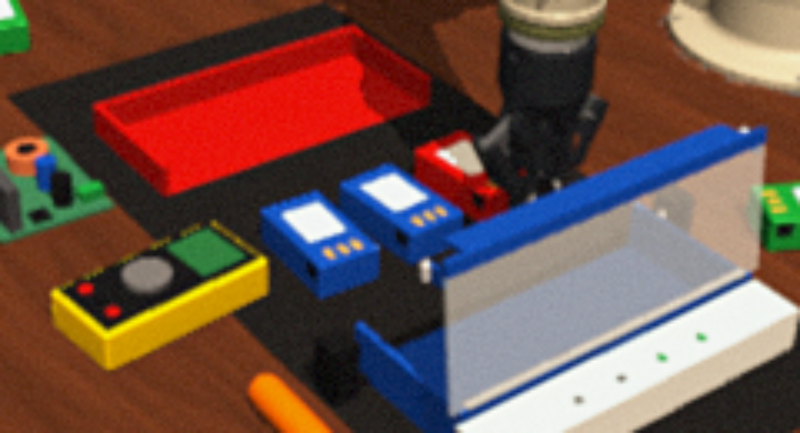

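The fingers (crop px ~(520,180)) stand just behind the red pack's +y end, clear of the charger. Pushing now.

```bash
python3 -m crank '[[[0,0,0],[-0.008,0,0],0.02],[[0,0,0],[-0.015,0,0],0.02],[[0,0,0],[-0.015,0,0],0.02],[[0,0,0],[-0.015,0,0],0.02],[[0,0,0],[-0.015,0,0],0.02]]'
python3 -m crank '[[[0,0,0],[-0.015,0,0],0.02],[[0,0,0],[-0.015,0,0],0.02],[[0,0,0],[-0.015,0,0],0.02],[[0,0,0],[-0.015,0,0],0.02],[[0,0,0],[-0.015,0,0],0.02]]'
python3 -m crank '[[[0,0,0],[-0.015,0,0],0.02],[[0,0,0],[-0.013,0,0],0.02],[[0,0,0],[-0.011,0,0],0.02],[[0,0,0],[-0.008,0,0],0.02],[[0,0,0],[-0.005,0,0],0.02]]'
cat > look.py <<'E'
from station import *
from h import *
import sys
np.set_printoptions(precision=1,suppress=True)
g=get_image("top");w=cloud(g)*1000;W=w.reshape(-1,3)
np.savez("last.npz",**g)
for col in("red","blue"):
    h=(mask(g,col)>0)&(w[...,2]>24.5)&(w[...,2]<41)
    hs=cv2.cvtColor(g["pixels"],cv2.COLOR_RGB2HSV)
    n,l,st,_=cv2.connectedComponentsWithStats(h.astype(np.uint8),connectivity=4)
    for i in range(1,n):
        if st[i,4]<60:continue
        p=w[l==i];q=cv2.minAreaRect(p[:,:2].astype(np.float32))
        if abs(q[0][0]-540)<150 and abs(q[0][1])<260: print(col,st[i],np.array(q[0]),np.array(q[1]),round(q[2],1))
if len(sys.argv)>1: cv2.imwrite(sys.argv[1],g["pixels"][140:340,150:470,::-1].repeat(2,0).repeat(2,1))
print(sense()["tcp_pos"]*1000)
E
python3 look.py pics/t2.png
```

```text
clock: 3.15
tcp_pos: [0.4555, 0.0294, 0.0117]
orientation: [0.706, 0.708, 0.0, -0.0]
contact_force: [0.1, 0.8, -0.5]
finger_gap: 0.0198
finger_force: 0.5
clock: 3.65
tcp_pos: [0.4556, -0.0457, 0.0117]
orientation: [0.706, 0.708, 0.0, -0.0]
contact_force: [-0.4, 1.5, -0.8]
finger_gap: 0.0198
finger_force: 0.5
clock: 4.15
tcp_pos: [0.4555, -0.0979, 0.0114]
orientation: [0.707, 0.707, 0.0, 0.0]
contact_force: [0.3, 1.9, 1.5]
finger_gap: 0.0198
finger_force: 1.1
red [382 200  51  69 321] [ 607.3 -228.8] [201.2  98.9] 34.0
red [397 269  31  50 199] [ 424.8 -232. ] [ 58.1 132.2] 59.2
red [402 281  10  16  81] [ 442.6 -202.4] [17.9 44.1] 57.3
[455.5 -98.6  11.4]
```

View pics/t2.png

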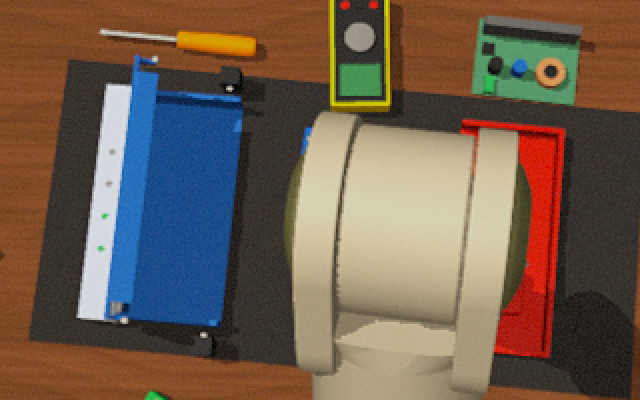

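```bash
python3 -m crank '[[[0,0,0],[-0.006,0,0],0.02],[[0,0,0],[-0.006,0,0],0.02],[[0,0,0],[-0.006,0,0],0.02],[[0,0,0],[-0.003,0,0],0.02],[[0,0,0],[0,0,0],0.02]]'
python3 -m crank '[[[0,0,0],[0.01,0,0],0.02],[[0,0,0],[0.01,0,-0.03],0.02],[[0,0,0],[0.02,0.02,-0.045],0.02],[[0,0,0],[0.02,0.02,-0.045],0.02],[[0,0,0],[0.015,0.043,-0.02],0.02]]'
cat > look2.py <<'E'
from station import *
from h import *
import sys
np.set_printoptions(precision=1,suppress=True)
g=get_image("scene");w=cloud(g)*1000
hs=cv2.cvtColor(g["pixels"],cv2.COLOR_RGB2HSV)
wh=(hs[...,1]<70)&(hs[...,2]>140)&(w[...,2]>22)&(w[...,2]<42)
m=mask(g,"red")|mask(g,"blue")
k=wh&(cv2.dilate(m,np.ones((13,13)))>0)
n,l,st,_=cv2.connectedComponentsWithStats(k.astype(np.uint8),connectivity=4)
for i in range(1,n):
    if st[i,4]<40:continue
    p=w[l==i];q=cv2.minAreaRect(p[:,:2].astype(np.float32));print("label",st[i],np.median(p,0),np.array(q[1]),round(q[2],1))
if len(sys.argv)>1: cv2.imwrite(sys.argv[1],cv2.resize(g["pixels"][190:350,180:460,::-1],(800,457)))
print(sense()["tcp_pos"]*1000)
E
python3 look2.py pics/s3.png
```

```text
clock: 4.7
tcp_pos: [0.4554, -0.1193, 0.0113]
orientation: [0.707, 0.707, -0.0, 0.0]
contact_force: [0.2, -1.1, 0.9]
finger_gap: 0.0199
finger_force: 0.0
clock: 5.2
tcp_pos: [0.5339, -0.0445, 0.1473]
orientation: [0.707, 0.707, 0.0, -0.0]
contact_force: [1.8, -1.0, -1.8]
finger_gap: 0.0201
finger_force: 0.0
label [289 216  15   8  68] [ 455.3 -187.1   31.2] [48.7 32.8] 80.8
label [309 252  19  11 120] [539.9  19.2  31.4] [47.7 37. ] 82.6
label [285 261  18  12 132] [617.9  14.   31.3] [49.8 34.9] 83.8
label [337 284  94  53 782] [566.4 287.2  35.3] [ 25.8 292.5] 86.6
[544.9 -41.1 149.3]
```

View pics/s3.png

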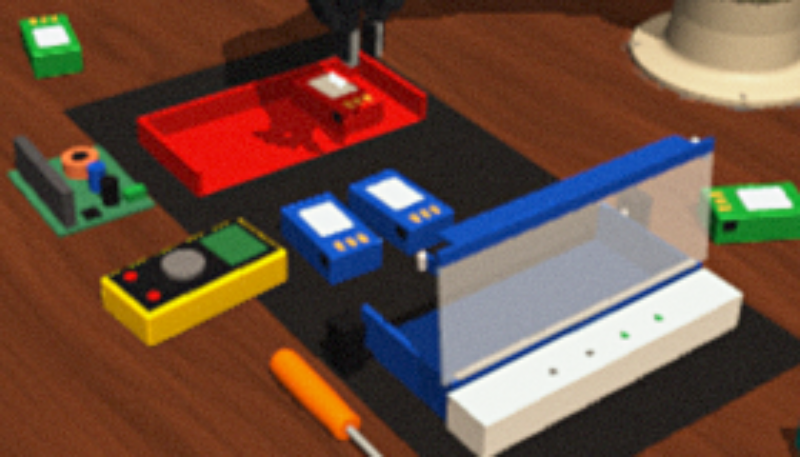

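Red pack is in the tray (label at crop (333,85), about 11 mm inside the mouth); blue packs undisturbed. Now the middle blue pack.

```bash
python3 -m crank '[[[0,0,0],[0,0,0],0.02],[[0,0,0],[0,0,0.044],0.02],[[0,0,0],[0,0,0.044],0.02],[[0,0,0],[0,0,0.044],0.02],[[0,0,0],[0,0,0.005],0.02]]'
python3 -c "
from station import *;print(sense()['tcp_pos'])"
```

```text
clock: 5.75
tcp_pos: [0.5316, -0.0462, 0.0032]
orientation: [0.707, 0.707, -0.003, -0.003]
contact_force: [-0.5, 0.5, 0.7]
finger_gap: 0.0199
finger_force: 0.0
[ 0.53163136 -0.04624278  0.00321396]
```

```bash
python3 -m crank '[[[0,0,0],[0,0,0],0.02],[[0,0,0],[0,0,0],0.02],[[0,0,0],[0,0,0],0.02],[[0,0,0],[0,0,0],0.02],[[0,0,0],[0,0,0],0.02]]'
python3 -c "
from station import *;print(sense()['tcp_pos'])"
```

```text
clock: 6.25
tcp_pos: [0.536, -0.0462, 0.0084]
orientation: [0.707, 0.708, 0.001, 0.001]
contact_force: [-0.4, 0.2, 0.2]
finger_gap: 0.0199
finger_force: 0.0
[ 0.53601311 -0.04621356  0.0084194 ]
```

```bash
python3 -m crank '[[[0,0,0],[0.008,0.003,0],0.02],[[0,0,0],[0.015,0,0],0.02],[[0,0,0],[0.015,0,0],0.02],[[0,0,0],[0.015,0,0],0.02],[[0,0,0],[0.015,0,0],0.02]]'
python3 -m crank '[[[0,0,0],[0.015,0,0],0.02],[[0,0,0],[0.015,0,0],0.02],[[0,0,0],[0.015,0,0],0.02],[[0,0,0],[0.015,0,0],0.02],[[0,0,0],[0.015,0,0],0.02]]'
python3 -m crank '[[[0,0,0],[0.013,0,0],0.02],[[0,0,0],[0.011,0,0],0.02],[[0,0,0],[0.009,0,0],0.02],[[0,0,0],[0.007,0,0],0.02],[[0,0,0],[0.004,0,0],0.02]]'
python3 look2.py; python3 look.py pics/t4.png
```

```text
clock: 6.75
tcp_pos: [0.5383, 0.0232, 0.0073]
orientation: [0.707, 0.708, -0.0, 0.0]
contact_force: [0.8, -1.8, 2.1]
finger_gap: 0.0201
finger_force: 1.3
clock: 7.25
tcp_pos: [0.5379, 0.0983, 0.0073]
orientation: [0.707, 0.708, -0.0, 0.0]
contact_force: [0.1, -2.9, 2.4]
finger_gap: 0.02
finger_force: 1.3
clock: 7.75
tcp_pos: [0.5381, 0.1413, 0.0072]
orientation: [0.707, 0.708, -0.0, -0.0]
contact_force: [-0.1, -1.0, -0.4]
finger_gap: 0.0199
finger_force: 0.6
label [288 216  17   8  80] [ 454.2 -186.2   31.3] [36.9 52.1] 7.5
label [285 261  18  12 132] [619.4  14.   31.6] [48.9 38.8] 82.1
label [337 284  94  52 783] [566.1 287.1  35.2] [ 28.2 292.5] 86.0
[538.2 141.7   7.2]
red [382 200  51 119 561] [ 521.9 -186.6] [125.5 283.3] 86.2
red [381 274  40  24 528] [ 454.7 -180.8] [95.7 55.4] 89.8
blue [300 204  40  27 470] [618.8  19.9] [93.9 55.7] 82.8
[538.2 141.3   7.3]
```

View pics/t4.png

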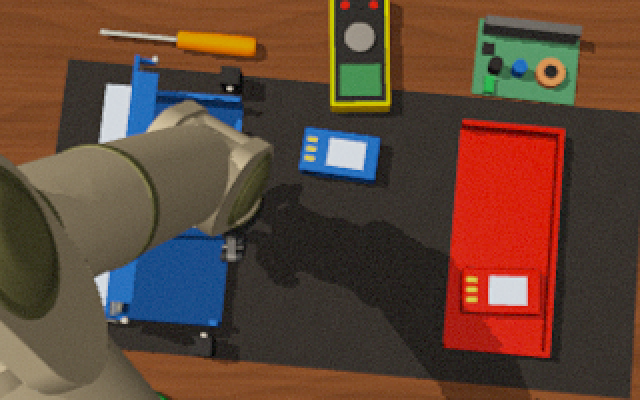

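```bash
python3 -m crank '[[[0,0,0],[0.005,0,0],0.02],[[0,0,0],[0.004,0,0],0.02],[[0,0,0],[0.002,0,0],0.02],[[0,0,0],[0,0,0],0.02],[[0,0,0],[-0.01,0,0],0.02]]'
python3 -m crank '[[[0,0,0],[-0.02,0,-0.01],0.02],[[0,0,0],[-0.02,0,-0.04],0.02],[[0,0,0],[-0.035,0.012,-0.03],0.02],[[0,0,0],[-0.04,0.02,0],0.02],[[0,0,0],[-0.04,0.02,0],0.02]]'
python3 -m crank '[[[0,0,0],[-0.03,0.018,0],0.02],[[0,0,0],[-0.015,0.002,0],0.02],[[0,0,3.5],[0,0,0],0.02],[[0,0,3.5],[0,0,0],0.02],[[0,0,0],[0,0,0],0.02]]'
python3 look.py; python3 look2.py
```

```text
clock: 8.35
tcp_pos: [0.5382, 0.1429, 0.0072]
orientation: [0.706, 0.708, 0.0, -0.0]
contact_force: [-0.2, 0.5, 0.8]
finger_gap: 0.0201
finger_force: 0.0
clock: 8.85
tcp_pos: [0.5909, -0.0166, 0.0894]
orientation: [0.707, 0.707, 0.001, 0.001]
contact_force: [0.9, 0.2, -0.8]
finger_gap: 0.02
finger_force: 0.0
clock: 9.35
tcp_pos: [0.6094, -0.0597, 0.0876]
orientation: [0.75, 0.662, -0.0, -0.0]
contact_force: [0.1, -0.4, -0.1]
finger_gap: 0.0198
finger_force: 0.0
red [373 200  60 119 575] [ 521.8 -186.6] [124.9 283.2] 86.0
red [381 274  40  24 531] [ 454.7 -180.8] [95.7 55.1] 89.9
[609.6 -59.3  87.6]
label [292 217  13   7  48] [ 452.3 -179.2   31.4] [34.8 35.2] 85.4
label [285 261  18  12 133] [618.9  13.1  31.7] [51.2 37.1] 78.3
label [337 284  94  52 785] [566.4 286.7  35.4] [ 25.7 291.9] 86.3
[609.8 -59.   87.6]
```

```bash
python3 -m crank '[[[0,0,0],[0,0,0.035],0.02],[[0,0,0],[0,0,0.035],0.02],[[0,0,0],[0,0,0.009],0.02],[[0,0,0],[0,0,0],0.02],[[0,0,0],[0.005,0,0],0.02]]'
python3 -m crank '[[[0,0,0],[0.010,0,0],0.02],[[0,0,-0.7],[0.013,-0.0015,0],0.02],[[0,0,-0.7],[0.015,-0.0016,0],0.02],[[0,0,-0.7],[0.015,-0.0015,0],0.02],[[0,0,-0.7],[0.015,-0.0013,0],0.02]]'
python3 -m crank '[[[0,0,-0.7],[0.015,-0.0011,0],0.02],[[0,0,-0.7],[0.015,-0.0009,0],0.02],[[0,0,-0.7],[0.015,-0.0007,0],0.02],[[0,0,0],[0.015,-0.0006,0],0.02],[[0,0,0],[0.015,-0.0006,0],0.02]]'
python3 look2.py; python3 look.py
```

```text
clock: 9.95
tcp_pos: [0.6114, -0.0547, 0.0095]
orientation: [0.749, 0.662, 0.0, 0.001]
contact_force: [0.2, -0.3, 0.2]
finger_gap: 0.02
finger_force: 0.0
clock: 10.45
tcp_pos: [0.6124, 0.0164, 0.0087]
orientation: [0.732, 0.682, 0.0, 0.0]
contact_force: [0.3, -3.0, 2.4]
finger_gap: 0.0202
finger_force: 1.5
clock: 10.95
tcp_pos: [0.6121, 0.091, 0.0083]
orientation: [0.72, 0.694, -0.0, -0.0]
contact_force: [-1.0, -3.0, 2.2]
finger_gap: 0.0197
finger_force: 1.5
label [240 139  14   5  43] [ 196.6 -866.3   34.4] [67.9 45.6] 80.4
label [288 216  11   8  54] [ 458.6 -194.7   31.2] [31.7 43.4] 1.7
label [317 282  17  14 132] [616.  140.2  31.5] [49.3 34.9] 88.2
label [337 284  94  53 780] [566.2 287.1  35.2] [ 27.4 295.4] 86.5
[611.8  94.8   7.9]
red [373 200  60 119 583] [ 521.7 -186.5] [125.7 283.1] 86.1
red [381 274  40  24 535] [ 454.8 -180.8] [96.3 55.3] 89.6
blue [258 223  26   7 106] [591.6 140. ] [62.3 14.5] 88.9
blue [223 236  40  23 392] [537.4 207. ] [55.5 95. ] 0.8
[611.8  93.8   7.9]
```

```bash
python3 -m crank '[[[0,0,0],[0.015,-0.0006,0],0.02],[[0,0,0],[0.015,-0.0006,0],0.02],[[0,0,0],[0.011,-0.0004,0],0.02],[[0,0,0],[0.009,-0.0003,0],0.02],[[0,0,0],[0.005,-0.0002,0],0.02]]'
python3 -m crank '[[[0,0,0],[0.004,0,0],0.02],[[0,0,0],[0.003,0,0],0.02],[[0,0,0],[0,0,0],0.02],[[0,0,0],[0,0,0],0.02],[[0,0,0],[0,0,0],0.02]]'
python3 look.py; python3 look2.py
```

```text
clock: 11.55
tcp_pos: [0.612, 0.1462, 0.0082]
orientation: [0.719, 0.695, -0.0, -0.0]
contact_force: [-0.3, -1.8, -0.1]
finger_gap: 0.0198
finger_force: 0.9
clock: 12.05
tcp_pos: [0.6125, 0.1519, 0.0084]
orientation: [0.72, 0.694, 0.0, -0.0]
contact_force: [0.7, 0.2, -0.5]
finger_gap: 0.0205
finger_force: 0.0
red [382 200  51 109 428] [ 552.7 -237.1] [283.5 114.5] 21.5
red [381 274  40  24 526] [ 454.7 -180.9] [95.7 55.2] 90.0
blue [233 223  26   6 104] [589.7 201.3] [60.9 11.1] 88.7
blue [223 236  40  23 479] [537.7 207.2] [55.7 94.5] 0.1
[612.4 151.8   8.4]
label [227 137  12   8  42] [ 236.5 -915.    34.9] [31.7 63.3] 16.4
label [240 138  14   6  45] [ 200.7 -867.2   34.8] [36.2 57.1] 41.0
label [288 216  17   8  80] [ 454.6 -186.4   31. ] [51.4 35.8] 86.7
label [337 284  94  53 788] [566.7 287.   35.4] [ 26.1 291.3] 86.6
[612.4 151.8   8.4]
```

```bash
python3 -m crank '[[[0,0,0],[-0.025,0,0],0.02],[[0,0,0],[-0.004,-0.035,0],0.02],[[0,0,0],[-0.003,-0.039,0],0.02],[[0,0,0],[0,0,0],0.02],[[0,0,0],[0.01,0,0],0.02]]'
python3 -m crank '[[[0,0,0],[0.01,0,0],0.02],[[0,0,0],[0.005,0,0],0.02],[[0,0,0],[0.005,0,0],0.02],[[0,0,0],[0.005,0,0],0.02],[[0,0,0],[0,0,0],0.02]]'
python3 look.py
```

```text
clock: 12.65
tcp_pos: [0.5375, 0.1314, 0.0088]
orientation: [0.721, 0.693, -0.0, 0.0]
contact_force: [1.5, -0.1, -0.2]
finger_gap: 0.02
finger_force: 0.0
clock: 13.15
tcp_pos: [0.5387, 0.1584, 0.0082]
orientation: [0.719, 0.695, 0.0, 0.0]
contact_force: [0.3, 0.1, 0.4]
finger_gap: 0.0198
finger_force: 0.0
red [373 200  60 119 598] [ 521.7 -186.5] [125.4 283. ] 86.1
red [381 274  40  24 527] [ 454.8 -180.8] [95.8 54.9] 89.8
[538.6 158.    8.2]
```

```bash
python3 -m crank '[[[0,0,0],[-0.03,0,0],0.02],[[0,0,0],[-0.03,0,-0.03],0.02],[[0,0,0],[-0.04,0,-0.03],0.02],[[0,0,0],[-0.04,0,-0.03],0.02],[[0,0,0],[-0.04,0,-0.03],0.02]]'
python3 -m crank '[[[0,0,0],[-0.03,0,-0.03],0.02],[[0,0,0],[-0.03,0,-0.03],0.02],[[0,0,0],[0,0,0],0.02],[[0,0,0],[0,0,0],0.0],[[0,0,0],[0,0,0],0.0]]'
python3 look.py pics/t5.png
```

```text
clock: 13.7
tcp_pos: [0.5316, -0.0241, 0.1296]
orientation: [0.72, 0.694, -0.0, 0.0]
contact_force: [1.2, -0.0, -0.1]
finger_gap: 0.0202
finger_force: 0.0
clock: 14.2
tcp_pos: [0.5295, -0.0811, 0.1875]
orientation: [0.719, 0.695, -0.0, -0.001]
contact_force: [0.5, 1.1, -0.4]
finger_gap: 0.0002
finger_force: 0.0
red [373 204  60 115 477] [ 521.1 -186.7] [125.1 282. ] 86.2
red [381 274  40  24 531] [ 454.7 -180.7] [95.5 55.6] 89.9
blue [224 205  40  25 472] [613.  207.5] [94.2 55.6] 87.3
blue [220 235  40  24 462] [539.  212.8] [91.6 56.1] 87.6
[529.4 -80.9 187.4]
```

View pics/t5.png

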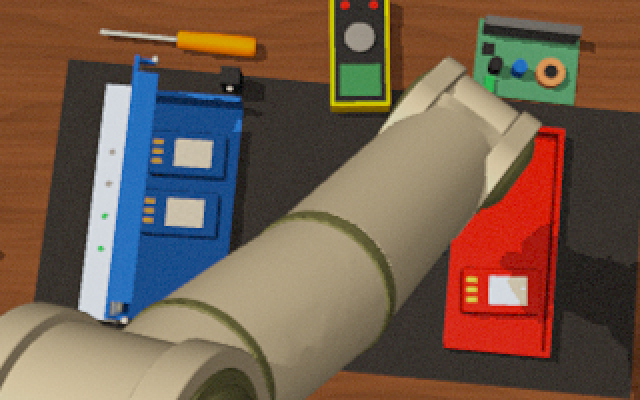

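Both blue packs lie in the charger (crop px (185,155), (180,215)), trailing ends about 9–16 mm inside the mouth line; red is in the tray. Now going behind the cover.

```bash
python3 -m crank '[[[0,0,0],[0.01,0,-0.035],0.0],[[0,0,0],[0.03,0,-0.035],0.0],[[0,0,0],[0.045,0.001,0],0.0],[[0,0,0],[0.045,0.001,0],0.0],[[0,0,0],[0.045,0.001,0],0.0]]'
python3 -m crank '[[[0,0,0],[0.045,0.001,0],0.0],[[0,0,0],[0.045,0.001,0],0.0],[[0,0,0],[0.045,0,0],0.0],[[0,0,0],[0.045,0,0],0.0],[[0,0,0],[0.035,0,0],0.0]]'
python3 -m crank '[[[0,0,0],[0,0,0],0.0],[[0,0,0],[0,0,0],0.0],[[0,0,0],[0,0,0],0.0],[[0,0,0],[0,0,0],0.0],[[0,0,0],[0,0,0],0.0]]'
python3 -c "
from station import *;s=sense();print(s['tcp_pos'],s['contact_force'],s['joint_positions'])"
```

```text
clock: 14.75
tcp_pos: [0.5385, 0.0955, 0.2576]
orientation: [0.719, 0.695, -0.0, -0.0]
contact_force: [1.3, 0.0, -0.6]
finger_gap: 0.0001
finger_force: 0.0
clock: 15.25
tcp_pos: [0.5473, 0.3117, 0.2566]
orientation: [0.718, 0.696, -0.001, -0.0]
contact_force: [1.0, 0.4, 0.4]
finger_gap: -0.0002
finger_force: 0.0
clock: 15.75
tcp_pos: [0.5491, 0.3062, 0.2585]
orientation: [0.72, 0.694, 0.0, -0.0]
contact_force: [-0.3, -0.9, -0.2]
finger_gap: 0.0
finger_force: 0.0
[0.54907396 0.30623094 0.25847949] [-0.28940314 -0.90243108 -0.15800786] [-1.11629699  0.56699919  0.81491056  1.83424298 -0.49827937  0.95771432
 -0.12058304]
```

```bash
python3 -m crank '[[[0,0,0],[0,0,0.036],0.0],[[0,0,0],[0,0,0.036],0.0],[[0,0,0],[0,0,0.036],0.0],[[0,0,0],[0,0,0],0.0],[[0,0,0],[0,0,0],0.0]]'
python3 -m crank '[[[0,0,0],[-0.01,0,0],0.0],[[0,0,0],[-0.01,0,0],0.0],[[0,0,0],[-0.012,0.0005,0],0.0],[[0,0,0],[-0.012,0.0005,0.001],0.0],[[0,0,0],[-0.012,0.0005,0.002],0.0]]'
python3 -m crank '[[[0,0,0],[-0.013,0.0005,0.006],0.0],[[0,0,0],[-0.013,0.0005,0.006],0.0],[[0,0,0],[-0.0105,0,0.009],0.0],[[0,0,0],[-0.0105,0,0.010],0.0],[[0,0,0],[0,0,0],0.0]]'
python3 - <<'E'
from station import *
from h import *
s=sense();print(s['tcp_pos'],s['contact_force'])
g=get_image("scene");cv2.imwrite("pics/s6.png",cv2.resize(g["pixels"][150:350,200:480,::-1],(800,571)))
E
```

```text
clock: 16.25
tcp_pos: [0.5494, 0.3065, 0.1509]
orientation: [0.72, 0.694, -0.0, 0.0]
contact_force: [0.6, -0.3, -0.2]
finger_gap: 0.0
finger_force: 0.0
clock: 16.75
tcp_pos: [0.5485, 0.2501, 0.1478]
orientation: [0.72, 0.694, 0.0, 0.0]
contact_force: [-0.4, 1.0, -0.3]
finger_gap: -0.0004
finger_force: 0.2
clock: 17.25
tcp_pos: [0.5471, 0.2021, 0.1149]
orientation: [0.721, 0.693, -0.001, -0.0]
contact_force: [0.3, -0.9, 0.1]
finger_gap: -0.0
finger_force: 0.3
[0.54705484 0.20209042 0.11489512] [ 0.33422817 -0.94638759  0.05727545]
```

View pics/s6.png

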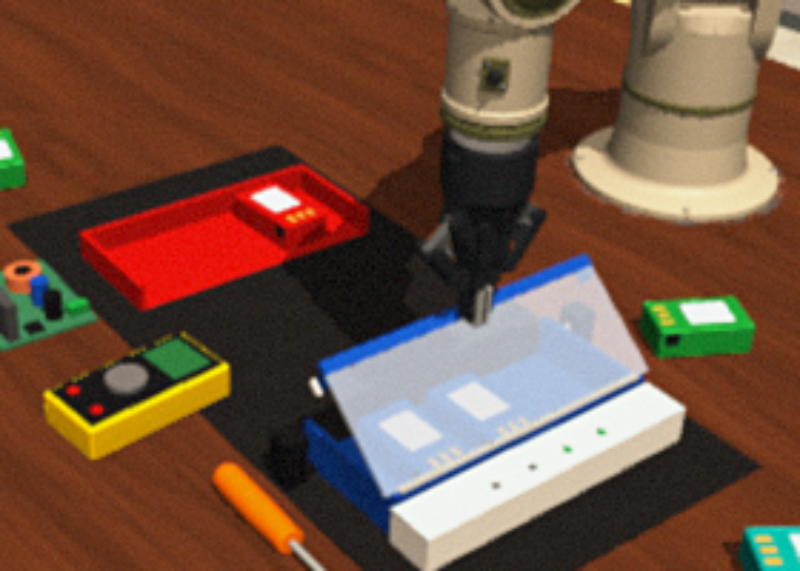

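The cover is turning down ahead of the fingertip (crop px ~(485,310)), near its free edge. Continuing along the arc.

```bash
python3 -m crank '[[[0,0,0],[-0.008,0.0003,0.0115],0.0],[[0,0,0],[-0.008,0.0003,0.0115],0.0],[[0,0,0],[-0.0045,0,0.0115],0.0],[[0,0,0],[-0.0045,0,0.0115],0.0],[[0,0,0],[-0.001,0,0.006],0.0]]'
python3 -m crank '[[[0,0,0],[-0.001,0,0.004],0.0],[[0,0,0],[0,0,0.003],0.0],[[0,0,0],[0,0,0.003],0.0],[[0,0,0],[0,0,0.002],0.0],[[0,0,0],[0,0,0],0.0]]'
python3 -c "
from station import *;s=sense();print(s['tcp_pos'],s['contact_force'])"
```

```text
clock: 17.8
tcp_pos: [0.5471, 0.1776, 0.063]
orientation: [0.72, 0.694, -0.001, -0.0]
contact_force: [0.8, -0.0, 0.9]
finger_gap: 0.0002
finger_force: 0.5
clock: 18.3
tcp_pos: [0.5473, 0.1771, 0.0522]
orientation: [0.72, 0.694, -0.0, 0.0]
contact_force: [0.5, -0.2, -0.8]
finger_gap: 0.0006
finger_force: 0.0
[0.54727979 0.17709648 0.05220096] [ 0.48042518 -0.16957679 -0.76620991]
```

```bash
python3 -m crank '[[[0,0,0],[0,0,0.002],0.0],[[0,0,0],[0,0,0.002],0.0],[[0,0,0],[0,0,0.001],0.0],[[0,0,0],[0,0,0],0.0],[[0,0,0],[0,0,0],0.0]]'
python3 -m crank '[[[0,0,0],[0,0,0.001],0.0],[[0,0,0],[0,0,0.001],0.0],[[0,0,0],[0,0,0.001],0.0],[[0,0,0],[0,0,0],0.0],[[0,0,0],[0,0,0],0.0]]'
python3 -c "
from station import *;s=sense();print(s['tcp_pos'],s['contact_force'])"
```

```text
clock: 18.8
tcp_pos: [0.5474, 0.1774, 0.0473]
orientation: [0.72, 0.694, 0.0, -0.0]
contact_force: [0.4, 0.6, 1.9]
finger_gap: -0.0003
finger_force: 0.7
clock: 19.3
tcp_pos: [0.5474, 0.1774, 0.0451]
orientation: [0.72, 0.694, 0.0, -0.0]
contact_force: [-2.0, 0.2, 12.5]
finger_gap: 0.0
finger_force: 6.0
[0.54741728 0.17738434 0.04507404] [-2.04159746  0.20742245 12.46522461]
```

```bash
python3 -m crank '[[[0,0,0],[0,0,0.001],0.0],[[0,0,0],[0,0,0.001],0.0],[[0,0,0],[0,0,0],0.0],[[0,0,0],[0,0,0],0.0],[[0,0,0],[0,0,0],0.0]]'
python3 -c "
from station import *
from h import *
s=sense();print(s['tcp_pos'],s['contact_force'])
g=get_image('top');w=cloud(g)*1000;b=(mask(g,'blue')>0)&(abs(w[...,1]-160)<25)&(abs(w[...,0]-547)<150)&(w[...,2]>20);p=w[b]
for a in range(400,700,40):
  q=p[(abs(p[:,0]-a)<20)];print(a,len(q),np.median(q,0) if len(q) else '')"
```

```text
clock: 19.8
tcp_pos: [0.5475, 0.1774, 0.0436]
orientation: [0.72, 0.694, 0.001, -0.0]
contact_force: [-4.1, -0.5, 20.5]
finger_gap: -0.0002
finger_force: 9.6
[0.54745847 0.17735889 0.04363989] [-4.14995028 -0.51646451 20.52018459]
400 52 [409.24143207 165.27970067  43.62504888]
440 97 [439.02691339 162.32438561  43.52405068]
480 97 [480.2436605  161.04015968  43.429989  ]
520 102 [522.0167802  158.07521597  44.33491623]
560 51 [551.52321425 152.29511669  44.21144017]
600 59 [599.14154817 151.60558754  44.15779619]
640 69 [640.95243963 150.13637169  43.49362589]
680 66 [676.56559803 150.10983734  44.27199131]
```

```bash
python3 -m crank '[[[0,0,0],[0,0,-0.005],0.0],[[0,0,0],[0,0,-0.015],0.0],[[0,0,0],[0,0,-0.04],0.0],[[0,0,0],[0,0,-0.045],0.0],[[0,0,0],[0,0,-0.045],0.0]]'
python3 -m crank '[[[0,0,0],[-0.04,0,0],0.0],[[0,0,0],[-0.045,0,0],0.0],[[0,0,0],[-0.045,0,0],0.0],[[0,0,0],[-0.045,0,0],0.0],[[0,0,0],[-0.045,0,0],0.0]]'
python3 -c "
from station import *
from h import *
s=sense();print(s['tcp_pos'],s['contact_force'])
g=get_image('top');w=cloud(g)*1000;b=(mask(g,'blue')>0)&(abs(w[...,1]-160)<25)&(abs(w[...,0]-547)<150)&(w[...,2]>20);p=w[b]
for a in range(400,700,60):
  q=p[(abs(p[:,0]-a)<20)];print(a,len(q),np.median(q,0) if len(q) else '')
s=get_image('scene')
im=np.vstack([cv2.resize(g['pixels'][150:330,160:460],(480,288)),cv2.resize(s['pixels'][200:350,220:470],(480,288))])
cv2.imwrite('pics/f.png',im[:,:,::-1])"
```

```text
clock: 20.35
tcp_pos: [0.5469, 0.177, 0.1935]
orientation: [0.72, 0.694, -0.001, 0.0]
contact_force: [0.3, 0.8, 0.4]
finger_gap: -0.0
finger_force: 0.0
clock: 20.85
tcp_pos: [0.5391, -0.044, 0.1924]
orientation: [0.719, 0.695, 0.0, 0.0]
contact_force: [0.9, -0.3, -0.6]
finger_gap: -0.0002
finger_force: 0.0
[ 0.53912908 -0.04404761  0.19239579] [ 0.88143828 -0.34176171 -0.57965697]
400 0 
460 0 
520 40 [533.16308747 158.68716745  48.76245985]
580 103 [579.94741097 154.1805133   48.00056511]
640 101 [639.72483891 151.10360704  48.41324841]
```

View pics/f.png

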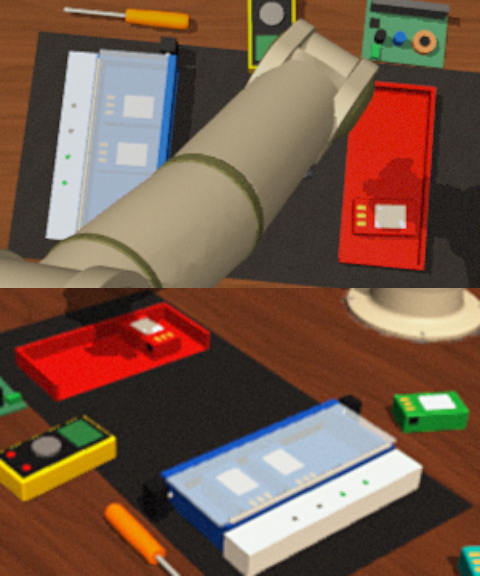

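Cover lies flat at 48 mm with both blue packs under it and the red pack in its tray. Checking that it stays, then handing in.

```bash
python3 -m crank '[[[0,0,0],[0,0,-0.01],0.0],[[0,0,0],[0,0,0],0.0],[[0,0,0],[0,0,0],0.0],[[0,0,0],[0,0,0],0.0],[[0,0,0],[0,0,0],0.0]]'
python3 -m crank '[[[0,0,0],[0,0,0],0.0],[[0,0,0],[0,0,0],0.0],[[0,0,0],[0,0,0],0.0],[[0,0,0],[0,0,0],0.0],[[0,0,0],[0,0,0],0.0]]' >/dev/null
python3 -c "
from station import *
from h import *
g=get_image('top');w=cloud(g)*1000;b=(mask(g,'blue')>0)&(abs(w[...,1]-160)<25)&(abs(w[...,0]-547)<150)&(w[...,2]>20);p=w[b]
m=np.median(p,0);print(m)
if abs(m[2]-48)<3: print(hand_in())"
```

```text
clock: 21.45
tcp_pos: [0.5394, -0.0416, 0.2022]
orientation: [0.719, 0.695, -0.0, -0.0]
contact_force: [-0.4, 0.3, -0.2]
finger_gap: 0.0
finger_force: 0.0
[602.80378921 153.58032855  48.11652595]
the job is handed in; nothing more can be done
None
```

I handed the job in after about 22 s on the robot's clock: the red pack is in the red tray, both blue packs are in the charger, the cover stayed shut by itself (free edge at 48 mm), and I saw no sign that the multimeter, board or screwdriver had moved.

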